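# Put away the returned binders and hang up their loan tags

## Robot

A 7-joint arm with a two-finger parallel gripper is mounted at the origin on the work surface. World frame = base frame: x ahead of the robot, y to its left, z up, the work surface at z = 0. Lengths are in m, angles in rad, forces in N, time in s.
With the tool pointing down it reaches from about 0.4 to 0.9 m from the base axis. Payload 5.6 kg.
Tool frame: the origin (TCP) lies between the finger pads; the fingertips stand 17 mm ahead of it and the grasp point (between the pads) lies 2 mm behind it; z points along the fingers, y is the line along which they close (so a half turn about z gives the same grasp; the last joint's range is limited). The gripper opens to 92 mm and grips with 3 to 60 N. Pads are 20 mm wide; open, the fingers measure 128 mm over their backs; the gripper's body (75 mm by 189 mm) begins 69 mm behind the grasp point.
Start: joints at [1.076, 0.468, -0.012, 1.603, 0.006, 1.071, -0.056], TCP at [0.284, -0.585, 0.232] pointing down, gripper open.
Joint ranges: [-2.53, 2.53], [-0.31, 2.02], [-1.57, 1.55], [0.28, 2.44], [-1.29, 4.43], [0.15, 1.84], [-2.92, 2.92]. Speed limits (rad/s): [2.57, 2.57, 3.14, 3.14, 3.14, 3.14, 3.14].

## Interface

Orientations are given as a rotation vector (axis times angle).
In Python, from plant import env gives the robot as it stands. Calls block until the motion is done:
- env.move_pose(position, orientation): joint-space move of the TCP to a pose.
- env.line_to(position, frame=None, vel=0.15): straight line of the TCP; frame=None keeps the orientation; vel is the mean speed in m/s.
- env.move_joints(angles): joint-space move.
- env.move_gripper(opening, force=None): finger opening in m; force is the grip in N (None keeps the last); returns when the fingers have stopped.
- env.pause(seconds).
- env.inverse_kinematics(position, orientation): joint angles nearest the present ones, or None.
- env.state(): the state.
- env.read_camera(name): name is "scene" or "top" or "wrist"; returns the picture (480x640x3 uint8, blue, green, red); there is no depth.
- env.get_calibration(name): a dict with "intrinsics" (3x3 intrinsics, pixels), "xyz" and "attitude" of the camera in the world; the wrist camera has in their place "T_tool_cam" (4x4, takes a point from camera to tool coordinates, whose origin is the TCP and whose axes are the flange's). Camera axes: x right, y up, looking along -z (the intrinsics and any distortion apply to the point x, -y, -z); pixel columns grow to the right and rows downward; lengths in m; the calibration is good to about 2 mm. The wrist camera is an equidistant fisheye: a pixel r from the principal point sees the ray r / f radians off the axis. A picture is of the moment at which its call begins: read the wrist's pose just before it. get_calibration takes no time and is no camera call.
A pose or a line that the arm cannot do raises env.IKError and nothing moves.
- env.job_done(): hands the job in; it is judged then, once.
The state is a dict: "clock": time; "joint_positions": joint angles; "joint_vel": joint speeds; "joint_torque": joint torques, N m; "tcp_pos": TCP position; "tcp_rot": TCP orientation; "ft_force": force on the tool from outside, world axes, zero at the start; "ft_torque": the same for the moment, N m; "opening": finger opening in m; "gripper_force": force on a finger pad.
Only numpy, scipy, OpenCV 4.12 (cv2) and the standard library are available. Lean on these libraries where they do the work, as an engineer would, in place of code of your own. Each camera call takes 0.05 s, during which the arm holds its last target. There are 200 camera calls.

## Task

The grey binders on the desk are back from loan: stand each one fully home in its own sleeve of the filing rack, then lock them in by swinging the retaining bar over their tops until it rests fully in its catch (it stands half shut: swing it out of the way first). Also hang every wooden loan tag by its hole on the peg of the sloping tag stand, let everything go, and leave the other things on the desk where they are.

Things in the scene. Friction and masses are not known exactly. Their poses are not given: they have to be found in the camera images.
- rack: White filing rack fixed to the table: base 130 (x) x 290 (y) x 8 mm, origin centre of underside. Three upright sleeves in a row at y = -66, 0, +66 mm, each 104 (x) x 38 (y) mm inside, walls 4 mm, rim 80 mm above the table. Round steel hinge post (18 mm) at y = +132 mm; catch post (16 mm) at y = -134 mm with a U-shaped catch open to -x, top 169 mm above the table.
- bar (a joint): Angle of the steel retaining bar about the vertical hinge post: 0 = closed, lying along the rack over the middle of the sleeves, its end fully in the catch; grows as it swings out towards -x of the rack, up to 1.5 rad. 265 mm from hinge to end, 16 mm wide, underside 154 mm and top 164 mm above the table; a stiff hinge holds it where it is left.
- bar_knob (a point): Middle of the upright black knob on the bar (18 mm diameter, from 164 to 206 mm above the table; this point at 185 mm), 150 mm from the hinge axis.
- bar_hinge (a point): Point on the hinge axis of the bar, 185 mm above the table.
- sleeve1 (a point): Centre of the floor of a sleeve of the rack (8 mm above the table), at rack y = -66 mm.
- sleeve2 (a point): Centre of the floor of a sleeve of the rack (8 mm above the table), at rack y = 0 mm.
- sleeve3 (a point): Centre of the floor of a sleeve of the rack (8 mm above the table), at rack y = 66 mm.
- binder1: Small grey ring binder, a rigid block standing upright on the table: 100 mm (its x) x 34 mm (its y, thickness) x 140 mm tall (z), 0.35 kg; origin at the centre of its underside. It fits a sleeve either way round and then stands with its top 148 mm above the table. May be absent.
- binder2: Small grey ring binder, a rigid block standing upright on the table: 100 mm (its x) x 34 mm (its y, thickness) x 140 mm tall (z), 0.35 kg; origin at the centre of its underside. It fits a sleeve either way round and then stands with its top 148 mm above the table. May be absent.
- binder3: Small grey ring binder, a rigid block standing upright on the table: 100 mm (its x) x 34 mm (its y, thickness) x 140 mm tall (z), 0.35 kg; origin at the centre of its underside. It fits a sleeve either way round and then stands with its top 148 mm above the table. May be absent.
- stand: Tag stand fixed to the table: base 160 (x) x 130 (y) mm, origin at the centre of its underside, and a plywood board 120 mm wide and 180 mm long that slopes at 25 degrees to the table, low edge (20 mm up) towards -x, high edge (96 mm up) towards +x.
- peg: Steel peg of the stand, 10 mm diameter, 58 mm long, square to the sloping board. Origin at its root on the board face, on the centre line, 135 mm up the slope from the low edge, 77 mm above the table. Its z axis runs along the peg from root to tip (up and towards -x of the stand, leaning 25 degrees from vertical); its x axis points up the slope.
- tag1: Wooden loan tag, a flat plate 140 (x) x 44 (y) x 10 mm (z) with a paper label and a round through-hole of 22 mm diameter 48 mm from its middle towards +x (22 mm from that end); 0.05 kg; origin at the centre of its underside. Starts lying flat on the table. May be absent.
- tag1_eye (a point): Centre of the hole of tag1, at half thickness.
- tag2: Wooden loan tag, a flat plate 140 (x) x 44 (y) x 10 mm (z) with a paper label and a round through-hole of 22 mm diameter 48 mm from its middle towards +x (22 mm from that end); 0.05 kg; origin at the centre of its underside. Starts lying flat on the table. May be absent.
- tag2_eye (a point): Centre of the hole of tag2, at half thickness.
- tag3: Wooden loan tag, a flat plate 140 (x) x 44 (y) x 10 mm (z) with a paper label and a round through-hole of 22 mm diameter 48 mm from its middle towards +x (22 mm from that end); 0.05 kg; origin at the centre of its underside. Starts lying flat on the table. May be absent.
- tag3_eye (a point): Centre of the hole of tag3, at half thickness.
- pencil_pot: Bystander: dark steel pencil pot with pencils, 76 mm across, 95 mm tall; origin under its centre.
- mug: Bystander: white mug, 80 mm across, 90 mm tall; origin under its centre.
- stapler: Bystander: black stapler, 130 mm long, 50 mm tall; origin under its centre.
- hourglass: Bystander: green hourglass, 68 mm across, 110 mm tall; origin under its centre.
- note_block: Bystander: yellow block of note paper, 76 x 76 x 30 mm; origin under its centre.
Things that resemble listed ones, but are neither listed nor needed, are in the scene too. What is shaped like the tag2 but purple is not meant.

How it is judged:
By the outcome, as a careful person would: the job done as asked, in the order asked, and still so for the second after the job is handed in, with the robot touching nothing.
Of binder1, binder2, binder3 only 2 to 3 are there at a start; the rules pass over those that are not, and their reading is None.
Of tag1, tag2, tag3 only 2 to 3 are there at a start; the rules pass over those that are not, and their reading is None.
At some moment in a run one of tag1, tag2, tag3 may be knocked a few centimetres aside while the robot is not near it.
It also fails if it takes over 210 s, if anything falls off the work surface, if the arm or the gripper's body presses on something with over 40 N, if the wrist force passes 120 N, or if a joint passes its speed limit or range.

## Working session

There is one attempt and no reset: what is moved stays moved. The work goes in short steps, each a Python script; the robot and the scene stay as the last script left them, time stands still between calls to the robot, and variables do not carry over. Pictures are saved under pics/ and viewed, at most 14 in all, crops included, and the job is handed in when it is done.

```bash
ls; mkdir -p pics
python3 - <<'E'
from plant import env
import cv2
for n in("scene","top","wrist"):
    im=env.read_camera(n); cv2.imwrite(f"pics/{n}0.png",im)
    print(n,env.get_calibration(n))
print(env.state())
E
```

```text
pics
scene {'intrinsics': array([[441.82717966,   0.        , 315.53862692],
       [  0.        , 441.82717966, 247.60131739],
       [  0.        ,   0.        ,   1.        ]]), 'xyz': array([1.29695128, 0.04282264, 1.07457173]), 'attitude': array([0.53609104, 0.57357614, 1.52546759])}
top {'intrinsics': array([[446.62163106,   0.        , 322.72720227],
       [  0.        , 446.62163106, 245.42146333],
       [  0.        ,   0.        ,   1.        ]]), 'xyz': array([0.3738702 , 0.00874662, 1.37606222]), 'attitude': array([ 0.09921828, -0.08937815, -1.57331252])}
wrist {'intrinsics': array([[371.64829954,   0.        , 323.16548495],
       [  0.        , 371.64829954, 240.43863025],
       [  0.        ,   0.        ,   1.        ]]), 'T_tool_cam': array([[ 4.90662669e-04,  9.62058380e-01,  2.72843239e-01,
         7.71297686e-02],
       [ 9.99999807e-01, -5.75796186e-04,  2.31953597e-04,
        -1.06308204e-04],
       [ 3.80254999e-04,  2.72843073e-01, -9.62058477e-01,
        -1.53248608e-01],
       [ 0.00000000e+00,  0.00000000e+00,  0.00000000e+00,
         1.00000000e+00]])}
{'clock': 0.15, 'joint_positions': array([ 1.07601041,  0.46815864, -0.01156517,  1.60331918,  0.0059795 ,
        1.07140327, -0.05630469]), 'joint_vel': array([-0.0018691 , -0.00198508, -0.00143265, -0.00373911, -0.00119243,
       -0.00108361, -0.00049868]), 'joint_torque': array([-8.96615825e-05, -5.20947862e+01, -1.25105702e-02, -2.43975931e+01,
       -5.66939672e-02,  1.52994320e-02,  1.40947254e-04]), 'tcp_pos': array([ 0.28353847, -0.58447953,  0.23090814]), 'tcp_rot': array([-3.06065229e+00, -7.03201526e-01,  5.88970610e-04]), 'ft_force': array([ 0.84313152, -0.08256303, -1.01135402]), 'ft_torque': array([ 0.00848498, -0.0107469 ,  0.010083  ]), 'gripper_force': 0.0, 'opening': 0.09201273316158529}
```

View pics/top0.png

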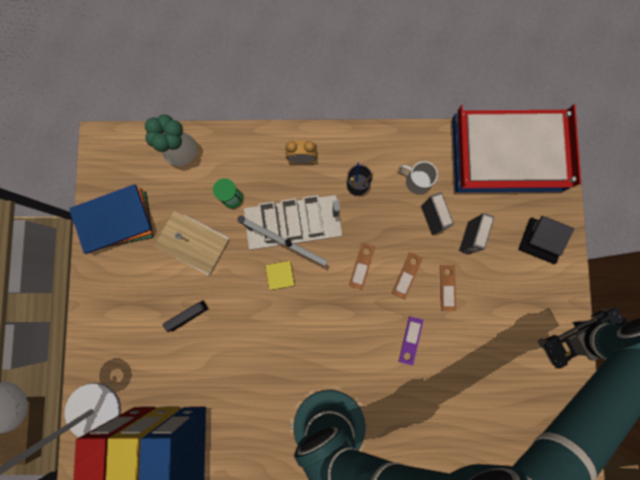

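View pics/scene0.png

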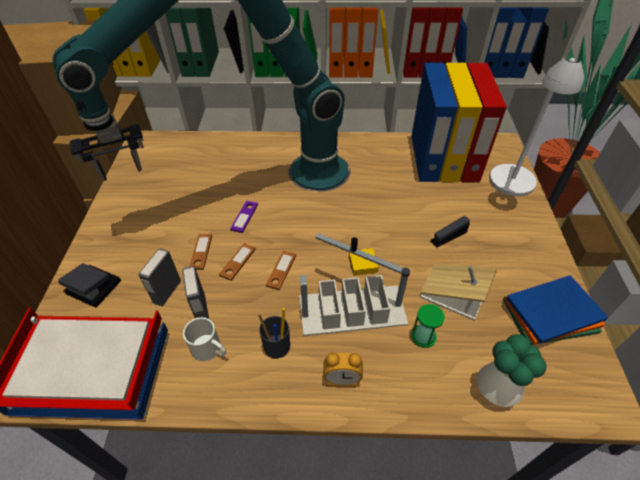

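```bash
cat > h.py <<'E'
from plant import env
import numpy as np, cv2
from scipy.spatial.transform import Rotation as R
CAL={n:env.get_calibration(n) for n in("scene","top","wrist")}
def campose(n,st=None):
    c=CAL[n]
    if n=="wrist":
        st=st or env.state(); T=np.eye(4);T[:3,:3]=R.from_rotvec(st["tcp_rot"]).as_matrix();T[:3,3]=st["tcp_pos"]
        T=T@c["T_tool_cam"]; return T[:3,:3],T[:3,3]
    return R.from_rotvec(c["attitude"]).as_matrix(),c["xyz"]
def ray(n,uv,pose):
    K=CAL[n]["intrinsics"]; uv=np.atleast_2d(uv).astype(float)
    p=(uv-K[:2,2])/K[0,0]
    if n=="wrist":
        r=np.linalg.norm(p,axis=1,keepdims=True)+1e-12
        d=np.hstack([p/r*np.sin(r),np.cos(r)])
    else: d=np.hstack([p,np.ones((len(p),1))])
    return (d*[1,-1,-1])@pose[0].T
def cast(n,uv,z,pose=None):
    pose=pose or campose(n); d=ray(n,uv,pose)
    return pose[1]+d*((z-pose[1][2])/d[:,2])[:,None]
def proj(n,P,pose=None):
    pose=pose or campose(n); q=(np.atleast_2d(P)-pose[1])@pose[0]*[1,-1,-1]; K=CAL[n]["intrinsics"]
    if n=="wrist":
        s=np.linalg.norm(q[:,:2],axis=1)+1e-12; th=np.arctan2(s,q[:,2]); p=q[:,:2]/s[:,None]*th[:,None]
    else: p=q[:,:2]/q[:,2:]
    return p*K[0,0]+K[:2,2]
def rect(cam,pose,z,m,extra=0):
    """rectify: top-down metric map around centre m, 1 px/mm at plane z"""
def ori(yaw):  # tool down; tool x axis at yaw in world
    x=np.array([np.cos(yaw),np.sin(yaw),0]);z=np.array([0,0,-1.]);return R.from_matrix(np.c_[x,np.cross(z,x),z]).as_rotvec()
def snap(name,n="wrist"):
    st=env.state(); im=env.read_camera(n); cv2.imwrite(f"pics/{name}.png",im); np.savez(f"pics/{name}.npz",R=campose(n,st)[0],t=campose(n,st)[1]); return im,campose(n,st)
def load(name):
    z=np.load(f"pics/{name}.npz"); return cv2.imread(f"pics/{name}.png"),(z["R"],z["t"])
E
sed -i '/^def rect/,+1d' h.py
python3 - <<'E'
from h import *
np.set_printoptions(precision=3,suppress=True)
print("x tool start",R.from_rotvec(env.state()["tcp_rot"]).as_matrix())
for n,uv,z in [("base",(328,425),0),("rackL",(249,248),.008),("rackR",(341,231),.008),("rackTR",(333,196),.008),("rackTL",(246,212),.008),("hinge",(241,219),.165),("barend",(326,266),.16),("knob",(289,242),.2),("b1",(437,214),.14),("b2",(478,232),.14),("peg",(181,238),.08),("t1",(362,267),.01),("t2",(407,276),.01),("t3",(448,288),.01),("note",(280,275),.03),("pot",(359,178),.09),("mug",(423,177),.09)]:
    print(n,cast("top",uv,z)[0])
h=cast("top",(241,219),.165)[0]; print(proj("scene",h))
# go look over the rack
for x,y,z,yaw in [(.5,.12,.42,0),(.5,.12,.42,np.pi),(.5,.12,.42,np.pi/2),(.5,.12,.42,-np.pi/2),(.5,.12,.42,.17)]:
    print(yaw,env.inverse_kinematics([x,y,z],ori(yaw)))
E
```

```text
x tool start [[ 0.9    0.436 -0.001]
 [ 0.436 -0.9    0.001]
 [-0.    -0.001 -1.   ]]
base [0.004 0.004 0.   ]
rackL [0.532 0.245 0.008]
rackR [ 0.584 -0.04   0.008]
rackTR [ 0.694 -0.016  0.008]
rackTL [0.645 0.256 0.008]
hinge [0.594 0.241 0.165]
barend [0.464 0.007 0.16 ]
knob [0.525 0.105 0.2  ]
b1 [ 0.61  -0.305  0.14 ]
b2 [ 0.559 -0.417  0.14 ]
peg [0.554 0.432 0.08 ]
t1 [ 0.471 -0.103  0.01 ]
t2 [ 0.443 -0.24   0.01 ]
t3 [ 0.406 -0.363  0.01 ]
note [0.447 0.146 0.03 ]
pot [ 0.729 -0.091  0.09 ]
mug [ 0.731 -0.28   0.09 ]
[[405.549 270.717]]
0 [ 0.373  0.17  -0.764  1.632  0.119  1.388 -1.976]
3.141592653589793 [ 0.563  0.225 -1.01   1.623  0.193  1.401  1.102]
1.5707963267948966 [ 0.413  0.179 -0.813  1.63   0.132  1.39  -0.416]
-1.5707963267948966 [ 0.734  0.338 -1.295  1.616  0.327  1.437  2.551]
0.17 [ 0.391  0.174 -0.786  1.631  0.125  1.389 -1.811]
```

Run:
```python
from h import *
p=env.state()["tcp_pos"]
env.line_to([p[0],p[1],.42],vel=.3)
env.move_pose([.45,-.32,.42],ori(-.2)); print(env.state()["clock"],env.state()["joint_positions"])
snap("wb")
env.move_pose([.52,.12,.42],ori(.17)); print(env.state()["clock"],env.state()["joint_positions"])
snap("wr")
env.move_pose([.50,.38,.42],ori(.3)); print(env.state()["clock"],env.state()["joint_positions"])
snap("ws")
```

```text
2.1167 [ 0.63629585  0.17315534 -0.0899529   1.58318556  0.01621263  1.38753124
 -1.22720961]
3.8 [ 0.1610998   0.175169   -0.51651027  1.60082603  0.08822446  1.38907432
 -1.76873073]
4.8667 [-0.22744598  0.39497893 -0.67206859  1.3706116   0.24481434  1.45960065
 -2.1624722 ]
```

View pics/wr.png

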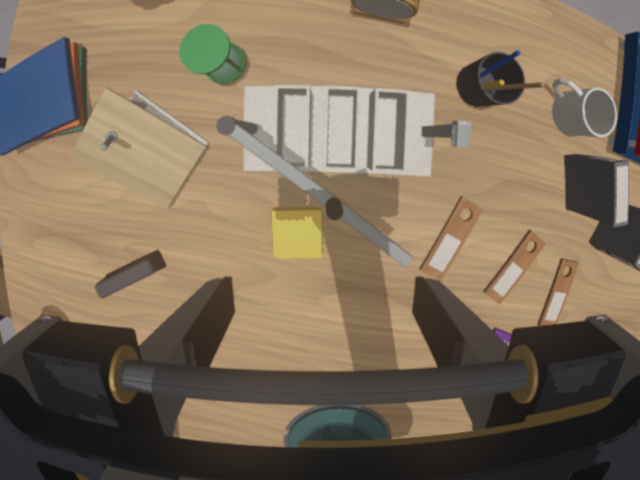

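View pics/wb.png

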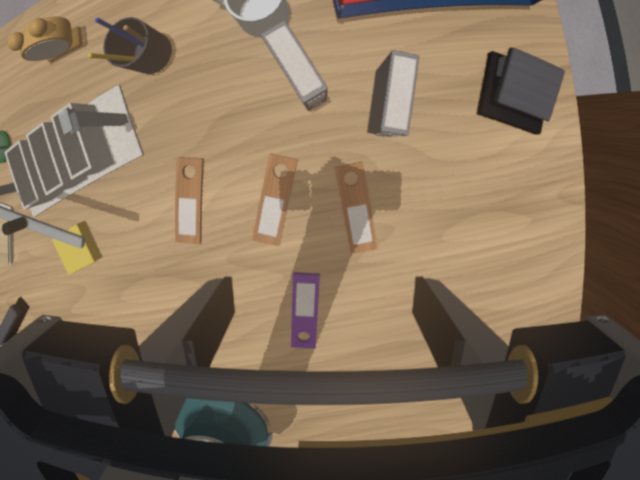

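View pics/ws.png

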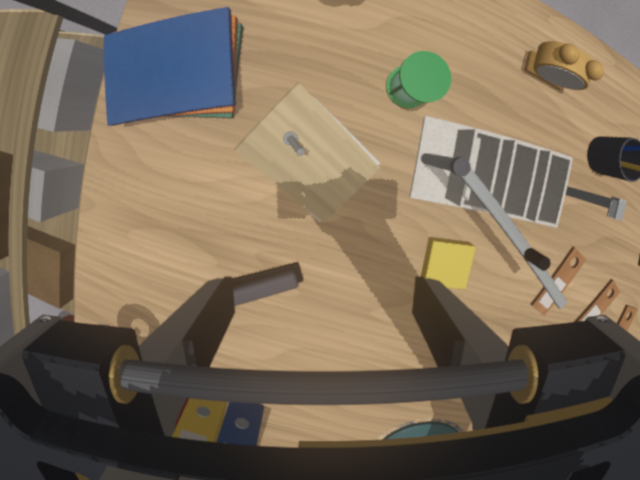

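```bash
cat >> h.py <<'E'
def swing(H,a0,a1,z,r=.15,yaw0=-1.391):
    """drag the gripped knob along its arc from bar angle a0 to a1 (closed direction yaw0)"""
    n=max(1,int(np.ceil(abs(a1-a0)/.1)))
    for a in np.linspace(a0,a1,n+1)[1:]:
        d=yaw0-a
        env.line_to([H[0]+r*np.cos(d),H[1]+r*np.sin(d),z],frame=ori(d+np.pi),vel=.12)
E
python3 - <<'E'
from h import *
np.set_printoptions(precision=4,suppress=True)
im,po=load("wr")
K=cast("wrist",(335,207),.206,po)[0]; H=cast("wrist",(226,125),.167,po)[0]; E=cast("wrist",(406,263),.16,po)[0]
base=cast("wrist",[(244,86),(245,174),(432,175),(434,93)],.008,po)
print(K,H,E,np.linalg.norm((K-H)[:2]),np.linalg.norm((E-H)[:2]));print(base, np.linalg.norm(np.diff(base,axis=0),axis=1))
d=np.arctan2(*(K-H)[[1,0]]); print("dir",d)
env.move_pose([K[0],K[1],.27],ori(d+np.pi)); env.line_to([K[0],K[1],.188],vel=.1); env.move_gripper(.0,force=30)
s=env.state(); print(s["opening"],s["ft_force"],s["tcp_pos"],s["gripper_force"])
E
```

```text
[0.5303 0.1079 0.206 ] [0.5953 0.2393 0.167 ] [0.4698 0.0091 0.16  ] 0.14663193572656788 0.262170255605547
[[ 0.6581  0.263   0.008 ]
 [ 0.5234  0.2409  0.008 ]
 [ 0.5717 -0.0458  0.008 ]
 [ 0.6989 -0.0243  0.008 ]] [0.1365 0.2907 0.129 ]
dir -2.030340662190267
0.017315211755679585 [-1.4381 -0.8077  0.3106] [0.53   0.1078 0.1879] 30.000046491622925
```

Run:
```python
from h import *
np.set_printoptions(precision=4,suppress=True)
K=env.state()["tcp_pos"]; d=-2.0303; H=K[:2]-.15*np.array([np.cos(d),np.sin(d)])
for a in (.75,1.0,1.2,1.4):
    s=env.state(); cur=-1.42-np.arctan2(s["tcp_pos"][1]-H[1],s["tcp_pos"][0]-H[0])
    swing(H,cur,a,.188,yaw0=-1.42); s=env.state(); print(a,s["ft_force"],s["opening"],s["joint_positions"])
env.move_gripper(.09); p=env.state()["tcp_pos"]; env.line_to([p[0],p[1],.30],vel=.3)
env.move_pose([.545,.105,.34],ori(.16)); snap("r2")
im,po=load("r2")
# orthophoto at rim plane, 2 px/mm
xs=.76-np.arange(600)/2000; ys=.29-np.arange(800)/2000
X,Y=np.meshgrid(xs,ys,indexing="ij"); 
uv=proj("wrist",np.c_[X.ravel(),Y.ravel(),np.full(X.size,.08)],po).astype(np.float32)
o=cv2.remap(im,uv[:,0].reshape(X.shape),uv[:,1].reshape(X.shape),cv2.INTER_LINEAR); cv2.imwrite("pics/r2o.png",o)
print(env.state()["clock"])
```

```text
0.75 [-0.8045 -0.3649 -1.4823] 0.017380745227981997 [ 0.2641  0.4065 -0.6817  1.9132  0.316   0.9306 -1.1654]
1.0 [-0.0946  0.6125 -2.624 ] 0.017003091857413194 [ 0.1886  0.3611 -0.6482  1.9614  0.2745  0.9065 -1.4443]
1.2 [ 1.0835  0.1004 -5.1995] 0.01703712237776674 [ 0.1139  0.3385 -0.6212  1.9831  0.2502  0.8949 -1.6838]
1.4 [ 3.3604  1.0218 -7.9738] 0.017267838495261558 [ 0.0311  0.3298 -0.5924  1.9875  0.2349  0.8905 -1.9306]
13.2667
```

View pics/r2o.png

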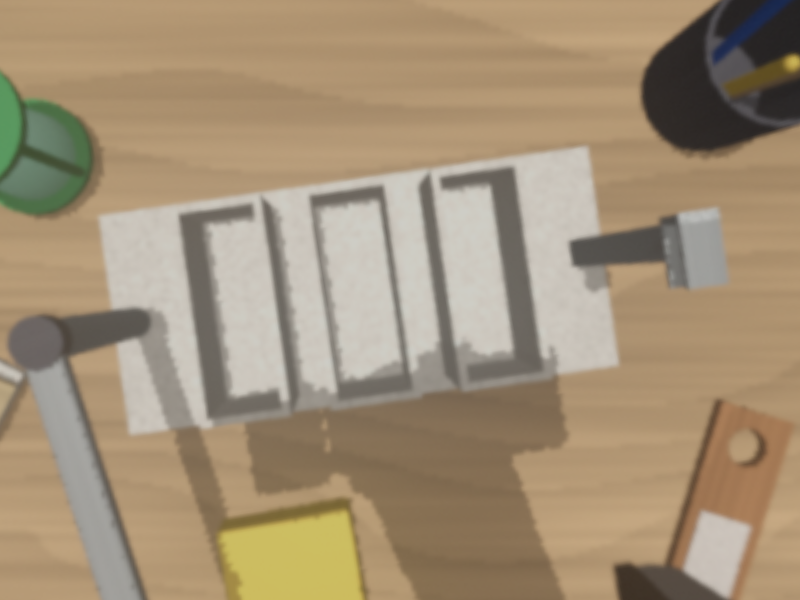

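```bash
cat >> h.py <<'E'
def ortho(im,po,z,x1,y1,h=600,w=800,s=2000):
    X,Y=np.meshgrid(x1-np.arange(h)/s,y1-np.arange(w)/s,indexing="ij")
    uv=proj("wrist",np.c_[X.ravel(),Y.ravel(),np.full(X.size,z)],po).astype(np.float32)
    return cv2.remap(im,uv[:,0].reshape(X.shape),uv[:,1].reshape(X.shape),cv2.INTER_LINEAR)
RC=np.array([.6134,.1095]); RYAW=.136
def rackp(x,y): c,s=np.cos(RYAW),np.sin(RYAW); return RC+[c*x-s*y,s*x+c*y]
E
python3 - <<'E'
from h import *
env.move_pose([.5,-.355,.36],ori(-.2)); im,po=snap("b2")
o=ortho(im,po,.14,.72,-.18); cv2.imwrite("pics/b2o.png",o)
hsv=cv2.cvtColor(o,cv2.COLOR_BGR2HSV); m=((hsv[...,1]<40)&(hsv[...,2]>110)).astype(np.uint8)*255
m=cv2.morphologyEx(m,cv2.MORPH_OPEN,np.ones((9,9)))
for c in cv2.findContours(m,cv2.RETR_EXTERNAL,cv2.CHAIN_APPROX_NONE)[0]:
    if cv2.contourArea(c)>1500:
        (cx,cy),wh,a=cv2.minAreaRect(c); print("xy",.72-cy/2000,-.18-cx/2000,"mm",wh[0]/2,wh[1]/2,a,cv2.contourArea(c)/4)
        cv2.drawContours(o,[cv2.boxPoints(((cx,cy),wh,a)).astype(int)],0,(0,0,255),1)
cv2.imwrite("pics/b2o.png",o)
E
```

```text
xy 0.4370000305175781 -0.3657499847412109 mm 20.499996185302734 32.99999237060547 -0.0 659.0
xy 0.46246667480468745 -0.2665725326538086 mm 21.82052230834961 43.8375129699707 24.676862716674805 902.25
xy 0.5617969970703125 -0.4340535430908203 mm 32.63850021362305 97.71453094482422 19.163244247436523 3045.75
xy 0.7092500019073487 -0.4455 mm 61.99999237060547 11.499998092651367 -0.0 470.625
xy 0.6493068923950195 -0.31113671875 mm 160.92726135253906 69.61341857910156 76.86598205566406 6081.125
```

View pics/b2o.png

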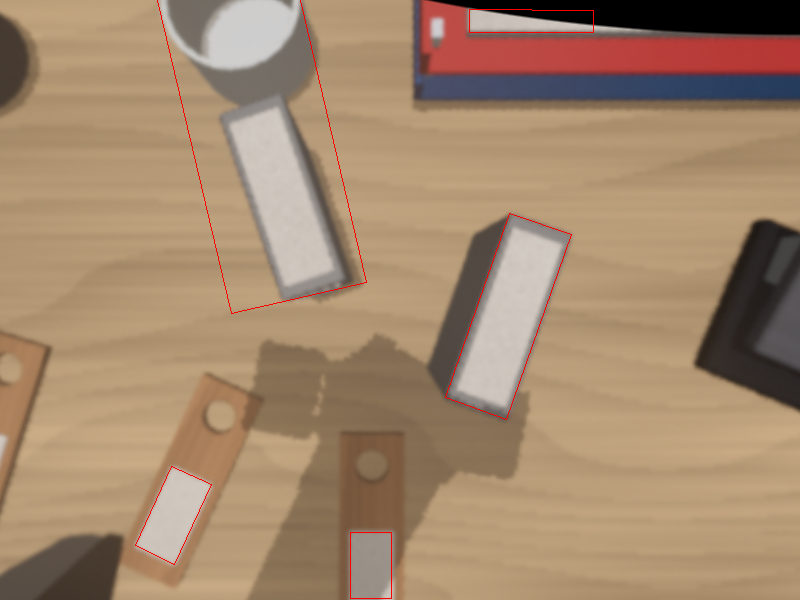

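```bash
cat >> h.py <<'E'
def pick_binder(x,y,yaw):
    env.move_gripper(.09)
    env.move_pose([x,y,.25],ori(yaw)); env.line_to([x,y,.12],vel=.12); env.move_gripper(.0,force=40)
    s=env.state(); print("grip",s["opening"],s["ft_force"],s["joint_positions"])
    env.line_to([x,y,.33],vel=.25)
E
python3 - <<'E'
from h import *
np.set_printoptions(precision=4,suppress=True)
pick_binder(.622,-.3205,.328)
p=rackp(0,.066); env.move_pose([*p,.33],ori(RYAW)); env.line_to([*p,.235],vel=.15)
s=env.state();print(s["opening"],s["tcp_pos"],p,s["clock"])
im,po=snap("h1"); cv2.imwrite("pics/h1c.png",cv2.resize(im[60:320,150:500],None,fx=2.2,fy=2.2,interpolation=cv2.INTER_CUBIC))
E
```

```text
grip 0.03359571727063106 [ 0.3953  0.0179 -0.4348] [ 0.6796  0.704  -0.3791  1.5294  0.2957  0.9651 -1.0298]
0.03391134893790063 [0.6051 0.1751 0.2359] [0.6045 0.1749] 21.625
```

View pics/h1c.png

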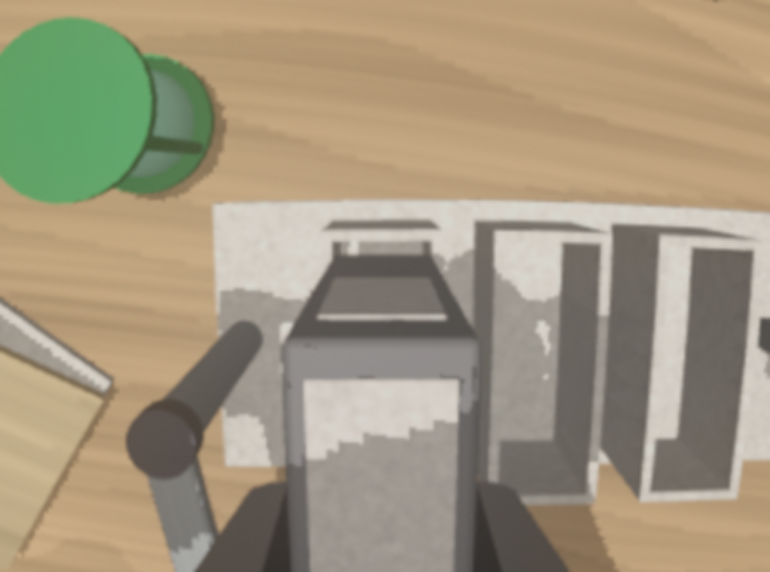

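Run:
```python
from h import *
np.set_printoptions(precision=4,suppress=True)
im,po=load("h1"); Rt=R.from_euler("z",RYAW).as_matrix()
T=np.array([.6051,.1751,0])
def rk(c,z,o): return (cast("wrist",np.array(c)/2.2+[150,60],z,po)-o)@Rt
print("top edge rel TCP",rk([(288,343),(476,338)],.256,T)*1e3)
print("bot edge rel TCP",rk([(330,255),(430,255)],.116,T)*1e3)
O=np.array([*RC,0])
print("s2 rim in rack",rk([(475,222),(608,233),(640,497),(737,495),(755,240),(611,227)],.08,O)*1e3)
print("s3 rim far",rk([(325,228),(438,228)],.08,O)*1e3)
```

```text
top edge rel TCP [[ 48.5719  15.7807 256.    ]
 [ 49.4392 -15.6404 256.    ]]
bot edge rel TCP [[ 49.0772  17.3679 116.    ]
 [ 49.0825 -16.1015 116.    ]]
s2 rim in rack [[ 58.9012  30.9349  80.    ]
 [ 56.0831 -21.2671  80.    ]
 [-53.8022 -43.4156  80.    ]
 [-54.3196 -89.4986  80.    ]
 [ 56.3039 -84.9552  80.    ]
 [ 58.4679 -22.394   80.    ]]
s3 rim far [[56.4143 87.5516 80.    ]
 [56.43   44.9447 80.    ]]
```

```bash
cat >> h.py <<'E'
def insert(p,yaw):
    """guided descent; stop on vertical load and report"""
    for z in (.205,.195,.185,.17,.15,.135,.130):
        env.line_to([*p,z],frame=ori(yaw),vel=.06); s=env.state(); f=s["ft_force"]; print(z,s["tcp_pos"].round(4),f.round(1))
        if f[2]>12: return False
    return True
E
python3 - <<'E'
from h import *
print(insert(rackp(0,.066),RYAW))
E
```

```text
0.205 [0.6045 0.175  0.2049] [-0.3  0.3 -2.3]
0.195 [0.6042 0.1747 0.1945] [ 0.8 -0.9 -3.1]
0.185 [0.6041 0.1747 0.1844] [-0.1  0.3 -4.3]
0.17 [0.6041 0.1748 0.1694] [-0.  -0.1 -3.4]
0.15 [0.6042 0.1748 0.1495] [-0.4 -0.9 -2.5]
0.135 [0.6041 0.1748 0.1344] [ 0.2  0.2 -2.2]
0.13 [0.6043 0.1748 0.1297] [-0.6 -0.1 -2.8]
True
```

Run:
```python
from h import *
p=rackp(0,.066)
env.line_to([*p,.1275],vel=.03); s=env.state(); print(s["tcp_pos"].round(4),s["ft_force"].round(1))
env.move_gripper(.05); env.line_to([*p,.27],vel=.2)
pick_binder(.5618,-.434,-.334)
q=rackp(0.0,-.066); env.move_pose([*q,.33],ori(RYAW)); env.line_to([*q,.235],vel=.15); snap("h2")
print(insert(q,RYAW),env.state()["clock"])
```

```text
[0.605  0.1751 0.128 ] [ 1.4  1.3 -0.6]
grip 0.033556060954209446 [ 0.26171851  0.34502306 -1.03949491] [ 0.86778616  0.72281203 -0.39428711  1.49947155  0.31066601  0.98165887
 -1.51611378]
0.205 [0.6224 0.0442 0.2049] [-0.5 -0.8 -4.1]
0.195 [0.622  0.044  0.1945] [-0.1 -0.3 -4. ]
0.185 [0.622  0.044  0.1844] [-0.  -0.2 -3.6]
0.17 [0.6221 0.0441 0.1694] [-0.3 -0.7 -4.6]
0.15 [0.6221 0.0441 0.1496] [-0.  -0.1 -3.8]
0.135 [0.622  0.0441 0.1344] [-0.1 -0.5 -2.6]
0.13 [0.6221 0.044  0.1297] [ 0.7  0.  -3.7]
True 37.475
```

Run:
```python
from h import *
q=rackp(0,-.066)
env.line_to([*q,.1275],vel=.03); s=env.state(); print(s["tcp_pos"].round(4),s["ft_force"].round(1))
env.move_gripper(.05); env.line_to([*q,.3],vel=.2); env.move_gripper(.09)
env.move_pose([.5,.13,.36],ori(.3)); im,po=snap("v1")
cv2.imwrite("pics/v1o.png",cv2.resize(ortho(im,po,.148,.74,.36,450,500,1000),None,fx=1.2,fy=1.2)); print(env.state()["clock"])
```

```text
[0.623  0.0442 0.128 ] [ 1.6 -0.2 -2.2]
40.6417
```

View pics/v1o.png

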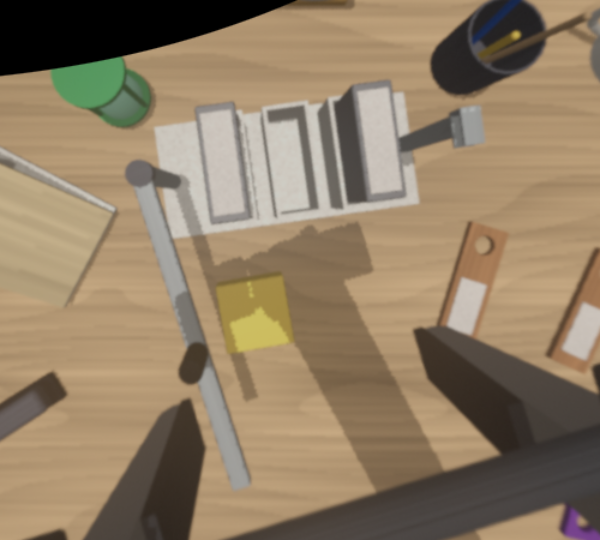

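Run:
```python
from h import *
H=np.array([.5962,.2415]); d=-2.82; K=H+.15*np.array([np.cos(d),np.sin(d)])
env.move_pose([*K,.28],ori(d+np.pi)); env.line_to([*K,.188],vel=.12); env.move_gripper(0,force=30)
s=env.state(); print(s["opening"],s["ft_force"].round(1))
y0=-1.4348; cur=y0-d
for a in (1.0,.6,.3,.1,.05,.02,0):
    swing(H,cur,a,.188,yaw0=y0); cur=a; s=env.state(); t=s["tcp_pos"]
    print(a,round(y0-np.arctan2(t[1]-H[1],t[0]-H[0]),4),s["ft_force"].round(1),round(s["opening"],4),s["clock"])
    if np.linalg.norm(s["ft_force"])>30: break
```

```text
0.01745563223013001 [1.  0.6 0.7]
1.0 1.0025 [-1.4 -1.8  1.2] 0.0173 44.2417
0.6 0.6027 [-2.5 -4.4  2.1] 0.0175 45.3417
0.3 0.3027 [-0.6 -5.   2.5] 0.0173 46.1667
0.1 0.1028 [-0.3 -3.6  0.6] 0.0171 46.7167
0.05 0.0527 [ 0.4 -2.3  0. ] 0.018 46.9667
0.02 0.0214 [ 0.8 -3.1  0.6] 0.0173 47.2167
0 0.0029 [-2.1 -2.7  1.7] 0.0174 47.4667
```

Run:
```python
from h import *
H=np.array([.5962,.2415]); y0=-1.4348; cur=0
for a in np.arange(-.005,-.08,-.005):
    swing(H,cur,a,.188,yaw0=y0); cur=a; s=env.state(); t=s["tcp_pos"]
    print(a.round(3),round(y0-np.arctan2(t[1]-H[1],t[0]-H[0]),4),s["ft_force"].round(1),round(s["opening"],4))
    if np.linalg.norm(s["ft_force"])>18: break
env.pause(.3); env.move_gripper(.06); t=env.state()["tcp_pos"]; env.line_to([t[0],t[1],.3],vel=.25)
env.move_gripper(.09)
env.move_pose([.55,.1,.36],ori(.136)); im,po=snap("v2")
a=ortho(im,po,.16,.74,.30,300,400,1000); cv2.imwrite("pics/v2o.png",cv2.resize(a,None,fx=2,fy=2))
env.move_pose([.42,-.23,.36],ori(-.2)); im,po=snap("t1"); cv2.imwrite("pics/t1o.png",ortho(im,po,.01,.62,.05,400,600,1000)); print(env.state()["clock"])
```

```text
-0.005 0.003 [-5.7 -2.9  4.1] 0.0173
-0.01 0.0026 [-6.9 -3.9  5.3] 0.0173
-0.015 0.0024 [-10.2  -4.8   6.6] 0.0176
-0.02 0.0023 [-12.2  -5.4   8.1] 0.017
-0.025 0.0023 [-15.5  -5.3   8.7] 0.0174
53.6917
```

View pics/v2o.png

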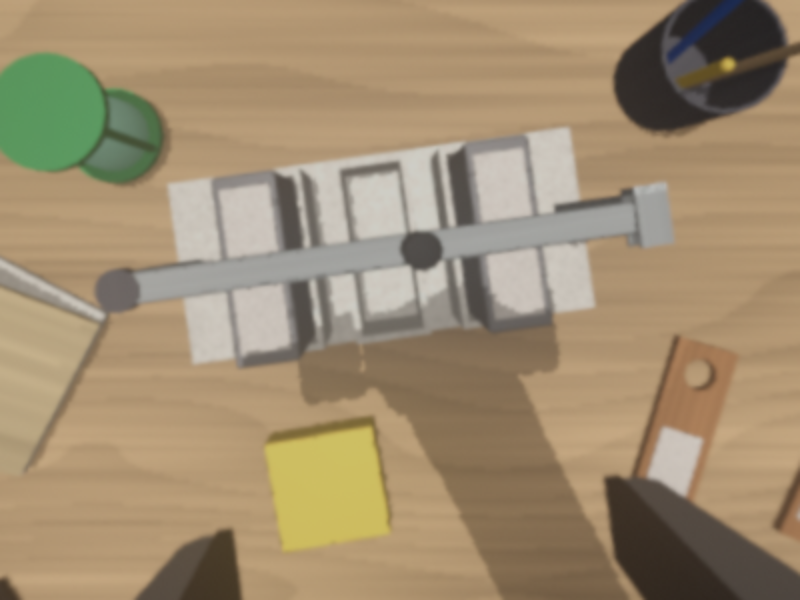

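View pics/t1o.png

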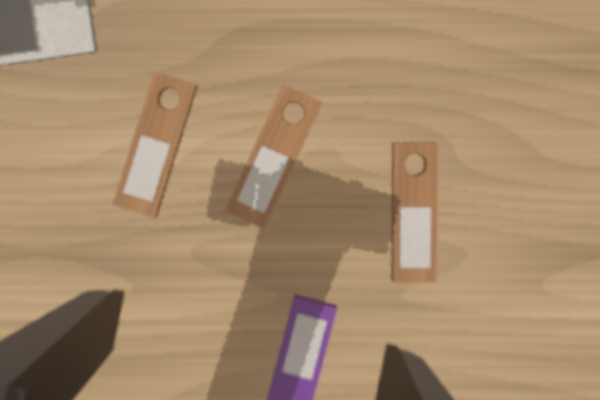

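```bash
cat >> h.py <<'E'
def tags(im,po,x1=.62,y1=.05,h=400,w=600,save=None):
    o=ortho(im,po,.01,x1,y1,h,w,1000); hsv=cv2.cvtColor(o,cv2.COLOR_BGR2HSV).astype(int)
    b,g,r=[o[...,i].astype(float)+1 for i in range(3)]
    wood=((r/b>2.1)&(r>50)).astype(np.uint8)*255
    wood=cv2.morphologyEx(wood,cv2.MORPH_OPEN,np.ones((3,3))); out=[]
    for c in cv2.findContours(wood,cv2.RETR_EXTERNAL,cv2.CHAIN_APPROX_NONE)[0]:
        if cv2.contourArea(c)<1500: continue
        (cx,cy),wh,a=cv2.minAreaRect(c); L,S=max(wh),min(wh)
        bx=cv2.boxPoints(((cx,cy),wh,a)); e=bx[1]-bx[0] if np.linalg.norm(bx[1]-bx[0])>np.linalg.norm(bx[2]-bx[1]) else bx[2]-bx[1]
        e/=np.linalg.norm(e)
        # label (white, no wood inside box) lies away from the hole
        m=np.zeros_like(wood); cv2.fillConvexPoly(m,bx.astype(int),255); m=cv2.erode(m,np.ones((9,9))); m[wood>0]=0
        ys,xs=np.nonzero(m); lab=np.array([xs.mean(),ys.mean()]) if len(xs) else np.array([cx,cy])
        if (lab-[cx,cy])@e>0: e=-e
        out.append((x1-cy/1000,y1-cx/1000,np.arctan2(-e[0],-e[1]),L,S,len(xs)))
    if save: cv2.imwrite(save,wood)
    return out
E
python3 - <<'E'
from h import *
im,po=load("t1")
o=ortho(im,po,.01,.62,.05,400,600,1000)
for p in [(85,175),(185,140),(200,245),(175,428),(350,310),(60,300),(230,300)]: print(p,o[p[0],p[1]])
for t in tags(im,po,save="pics/m.png"): print(np.round(t,4))
env.move_pose([.48,.36,.36],ori(.3)); im,po=snap("s2")
cv2.imwrite("pics/s2o.png",ortho(im,po,.096,.68,.54,500,500,2000*.83))
E
```

```text
(85, 175) [ 87 123 166]
(185, 140) [183 192 200]
(200, 245) [130 139 148]
(175, 428) [ 87 125 169]
(350, 310) [175 183 191]
(60, 300) [113 148 177]
(230, 300) [ 79 105 128]
```

View pics/s2o.png

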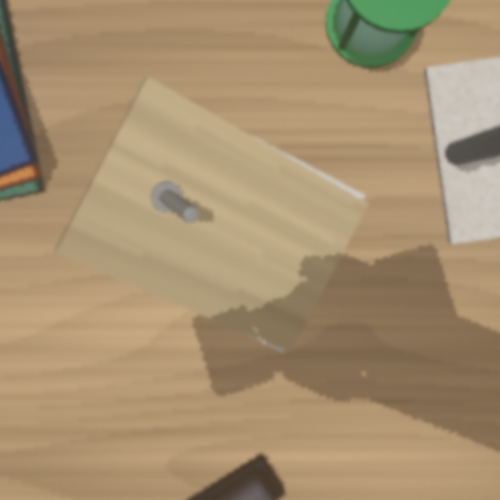

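```bash
sed -i 's/r\/b>2.1/r\/b>1.77/' h.py
python3 - <<'E'
from h import *
np.set_printoptions(precision=4,suppress=True)
im,po=load("s2")
def px(c,z):
    w=np.array([.68-c[1]/1660,.54-c[0]/1660,.096]); return cast("wrist",proj("wrist",w,po),z,po)[0]
A,B=px((150,77),.096),px((57,248),.096); C,D=px((367,201),.020),px((287,352),.020)
root,tip=px((165,195),.077),px((190,212),.1296)
print(A,B,C,D,root,tip)
hi,lo=(A+B)/2,(C+D)/2; x=hi-lo; print("len",np.linalg.norm(x),"yaw slope",np.arctan2(x[1],x[0]), "hor",np.hypot(*x[:2]))
for e in(A-B,C-D): print("edge yaw",np.arctan2(e[1],e[0])+np.pi/2, np.linalg.norm(e))
u=x/np.linalg.norm(x); pr=lo+u*.135; print("root from board",pr,"root seen",root)
yaw=np.arctan2(x[1],x[0]); n=np.array([-np.sin(np.radians(25))*np.cos(yaw),-np.sin(np.radians(25))*np.sin(yaw),np.cos(np.radians(25))])
print("tip from board",pr+.058*n,"tip seen",tip)
for t in tags(*load("t1"),save="pics/m.png"): print(np.round(t,4))
E
```

```text
[0.6336 0.4496 0.096 ] [0.5306 0.5057 0.096 ] [0.5597 0.3075 0.02  ] [0.4522 0.3644 0.02  ] [0.5629 0.4433 0.077 ] [0.5525 0.422  0.1296]
len 0.17791790103590469 yaw slope 1.0777309402834812 hor 0.16086882702693517
edge yaw 1.0726796167944355 0.11726116769277502
edge yaw 1.0835928662129148 0.12169629025319723
root from board [0.5637 0.4435 0.0777] root seen [0.5629 0.4433 0.077 ]
tip from board [0.5521 0.4219 0.1302] tip seen [0.5525 0.422  0.1296]
[   0.408   -0.364    0.     138.      44.    2619.   ]
[   0.4638   -0.2231   -0.4259  139.2037   43.3573 2554.    ]
[   0.4757   -0.1046   -0.3038  138.4468   44.6206 2618.    ]
```

```bash
cat >> h.py <<'E'
SY=1.078; TIP=np.array([.5524,.422,.1298]); TH=np.radians(25)
SL=np.array([np.cos(SY),np.sin(SY),0]); N=-np.sin(TH)*SL+[0,0,np.cos(TH)]; PX=np.cos(TH)*SL+[0,0,np.sin(TH)]
PROT=R.from_matrix(np.c_[PX,np.cross(-N,PX),-N]).as_rotvec(); GX=.010; GZ=.0195
def pegtcp(s): return TIP+(s-.058)*N+GZ*N-(.048-GX)*PX   # tag underside at s along the peg
def look(name):
    env.move_pose([.42,-.23,.36],ori(-.2)); im,po=snap(name); return tags(im,po)
def hang(t,level):
    x,y,yaw,L,S,_=t; assert 134<L<144 and 40<S<48
    p=np.array([x,y])+GX*np.array([np.cos(yaw),np.sin(yaw)])
    env.move_gripper(.068); env.move_pose([*p,.10],ori(yaw)); env.line_to([*p,GZ],vel=.1); env.move_gripper(0,force=15)
    s=env.state(); print("grip",s["opening"],s["tcp_pos"].round(4),s["ft_force"].round(1))
    if not .040<s["opening"]<.048: return False
    env.line_to([*p,.32],vel=.25); env.move_pose([.45,.1,.34],ori(.4)); env.move_pose(pegtcp(.19),PROT)
    env.line_to(pegtcp(.075),vel=.15)
    return True
def drop(level):
    for s in (.05,.03,.010*level+.004):
        env.line_to(pegtcp(s),vel=.08); st=env.state(); print(s,st["ft_force"].round(1),round(st["opening"],4))
    env.move_gripper(.062); env.line_to(pegtcp(.16),vel=.2); print(env.state()["clock"])
E
python3 - <<'E'
from h import *
for s in(.19,.075,.004):print(env.inverse_kinematics(pegtcp(s),PROT))
ts=look("t2"); print(np.round(ts,4))
ts.sort(key=lambda t:-t[1]); print(hang(ts[0],0)); s=env.state(); print(s["tcp_pos"],pegtcp(.075),s["joint_positions"],s["clock"])
im,po=snap("p1"); cv2.imwrite("pics/p1c.png",cv2.resize(im[100:340,150:470],None,fx=2,fy=2))
E
```

```text
[ 0.52503912  0.75984895 -1.48774771  1.93086523  0.90071745  0.8278694
 -1.78457896]
[ 0.30645588  0.85638422 -1.24621101  1.92346955  1.10412067  0.68513756
 -1.94028827]
[ 0.18339172  0.92821265 -1.10940297  1.8912372   1.22955005  0.60958573
 -2.03782804]
[[ 4.080000e-01 -3.640000e-01  0.000000e+00  1.380000e+02  4.400000e+01
   2.610000e+03]
 [ 4.635000e-01 -2.227000e-01 -4.254000e-01  1.393890e+02  4.333670e+01
   2.529000e+03]
 [ 4.753000e-01 -1.044000e-01 -3.009000e-01  1.384184e+02  4.455870e+01
   2.615000e+03]]
grip 0.04371187714074238 [ 0.4851 -0.1075  0.0198] [-0.7 -0.5  3.2]
True
[0.52928506 0.37800092 0.14772379] [0.52880918 0.37806804 0.14682074] [ 0.04823687  0.57655542 -0.79689061  1.93610227  0.50204537  0.41946388
 -1.49689337] 65.25
```

View pics/p1c.png

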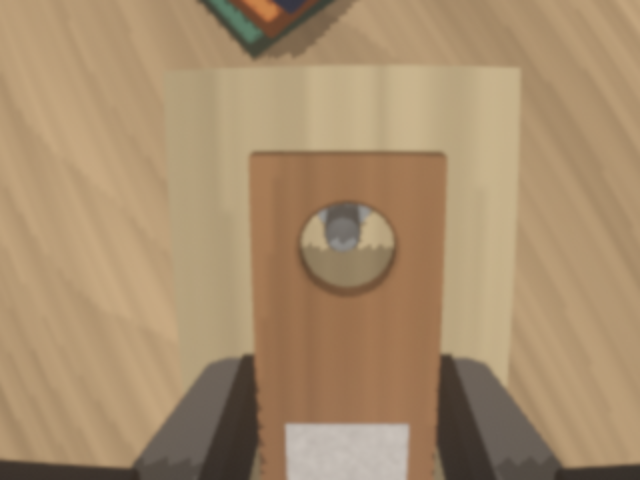

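```bash
sed -i 's/^PROT=/TIP=TIP-.0015*PX; PROT=/' h.py
python3 - <<'E'
from h import *
drop(0)
im,po=snap("p2"); ts=look("t3"); print(np.round(ts,4))
ts.sort(key=lambda t:-t[1]); cv2.imwrite("pics/p2c.png",cv2.resize(im[60:340,150:500],None,fx=1.6,fy=1.6))
E
```

```text
0.05 [ 0.7  0.2 -0.8] 0.0439
0.03 [0.5 0.3 0.1] 0.0441
0.004 [ 0.6 -0.3 -1.3] 0.0438
68.0333
[[ 4.080000e-01 -3.640000e-01  0.000000e+00  1.380000e+02  4.400000e+01
   2.635000e+03]
 [ 4.637000e-01 -2.230000e-01 -4.294000e-01  1.391244e+02  4.318270e+01
   2.532000e+03]]
```

View pics/p2c.png

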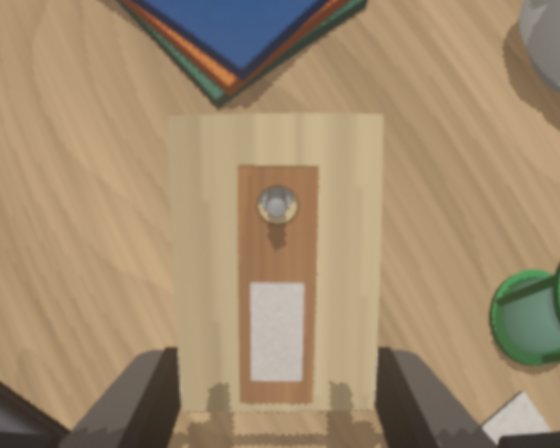

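Run:
```python
from h import *
for lv in (1,2):
    ts=look(f"t4{lv}"); print(np.round(ts,4)); ts.sort(key=lambda t:-t[1])
    assert len(ts)==3-lv and hang(ts[0],lv)
    drop(lv); snap(f"q{lv}")
ts=look("t5"); print("left",ts,env.state()["clock"])
def box(n):
    im,_=load(n); b,g,r=[im[60:340,150:500,i].astype(float)+1 for i in range(3)]
    m=((r/b>1.77)&(r>50)).astype(np.uint8); m[:, :50]=0; m[:100]=0; m[:,220:]=0
    k=cv2.connectedComponentsWithStats(m); i=1+np.argmax(k[2][1:,4]); return k[2][i]
for n in("p2","q1","q2"): print(n,box(n))
```

```text
[[ 4.080000e-01 -3.640000e-01  0.000000e+00  1.380000e+02  4.400000e+01
   2.652000e+03]
 [ 4.633000e-01 -2.227000e-01 -4.266000e-01  1.390378e+02  4.320100e+01
   2.535000e+03]]
grip 0.04387948707206911 [ 0.4726 -0.227   0.0198] [-0.4 -0.1  2.3]
0.05 [ 0.6 -0.3 -0. ] 0.0437
0.03 [-0.5 -0.1  0.3] 0.0436
0.014 [-0.1 -0.2 -0.3] 0.0436
80.4167
[[ 4.080e-01 -3.640e-01 -0.000e+00  1.380e+02  4.400e+01  2.634e+03]]
grip 0.04381926028234495 [ 0.4182 -0.3643  0.0199] [-0.8 -0.4  3. ]
0.05 [ 0.5  0.5 -0.3] 0.0436
0.03 [ 0.6 -0.  -0.4] 0.0436
0.024 [0.6 0.5 0. ] 0.0439
92.9
left [] 95.1417
p2 [ 149  104   49  147 3897]
q1 [ 148  100   51  151 4298]
q2 [ 147  100   53  158 4757]
```

Run:
```python
from h import *
env.move_gripper(.09); env.move_pose([.55,.1,.36],ori(.136)); im,po=snap("v3")
a=ortho(im,po,.16,.70,.30,220,340,1000); b=ortho(*load("v2"),.16,.70,.30,220,340,1000)
d=np.abs(a.astype(int)-b).max(2)>40; print("changed",d.mean(),env.state()["ft_force"],env.state()["clock"])
print(env.job_done())
```

```text
changed 0.04109625668449198 [ 0.99974074 -0.105556    0.27708431] 97.1083
the job is handed in; nothing more can be done
None
```

The job is handed in at 97 s: both binders present are home in sleeves 1 and 3, the bar was pressed to its stop in the catch, and all three wooden tags hang on the peg. In the last check before handing in, 4% of the rack view's pixels differed from the view right after the bar was closed; I did not trace why.

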